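# Hand the stirring over from one bottle to the next

### The arm

A 7-joint arm with a two-finger parallel gripper is mounted at the origin on a cart in front of the work surface, level with it; the furniture and walls round the work are solid. World frame = base frame: x ahead of the robot, y to its left, z up, the work surface at z = 0. Lengths are in m, angles in rad, forces in N, time in s.
With the tool pointing down it reaches from about 0.4 to 0.85 m from the base axis. Payload 10.4 kg.
Tool frame: the origin (TCP) lies on the centre line of the jaws, within the pads' length; the fingertips stand 11 mm ahead of it and the grasp point (between the pads) lies 8 mm behind it; z points along the fingers, y is the line along which they close (so a half turn about z gives the same grasp; the last joint's range is limited). The gripper opens to 87 mm and grips with 3 to 60 N. Pads are 19 mm wide; open, the fingers measure 117 mm over their backs; the gripper's body (75 mm by 190 mm) begins 51 mm behind the grasp point.
Start: joints at [-1.161, 0.332, -0.065, 1.46, 0.022, 1.35, -0.088], TCP at [0.262, 0.567, 0.234] pointing down, gripper open.
Joint ranges: [-2.6, 2.6], [-0.5, 2.12], [-1.47, 1.34], [0.16, 2.42], [-1.27, 4.41], [0.06, 2.06], [-2.6, 2.6]. Speed limits (rad/s): [2.22, 2.22, 2.79, 2.79, 3.14, 3.14, 3.14].

### API

Orientations are given as a unit quaternion [x, y, z, w].
In Python, from bench import r gives the robot as it stands.
- The arm moves only by the shell command python3 -m pendant 'ROWS' [OPENING] [FORCE]. ROWS is JSON, a list of rows, each a list of 4 numbers: the shift along the tool's x, y, z in m, then the turn about the tool's z in rad. A call has 1 to 8 rows; each row shifts and turns the commanded pose from where the row before left it, along the tool's axes as they then stand; what a row does not reach is not made up. A row lasts 1/12 s, in which the tool goes at most 41.7 mm and 7.16 degrees, less where a joint would pass 70% of its speed; a pose out of reach is approached as far as the arm can. A call with a gripper value outside its range is refused whole. OPENING is the opening, from 0 (shut) to 1 (fully open), set as the call begins (- or left out, the last holds). The fingers move at their own pace and stop on an object; FORCE is the grip in N (left out, the last holds). Time passes only in rows, so rows that do not move let the fingers close. It gives the time, the measured TCP pose, the force, the opening and the grip force at its end, in the units of the state.
- r.read_state(): the state, without advancing time (a new reading comes with each control period).
- r.camera(name): name is "scene" or "top" or "wrist"; returns a dict with "img" (420x560x3 uint8, red, green, blue), "camera_matrix" (3x3 intrinsics, pixels), "xyz" and "attitude" of the camera in the world. Camera axes: x right, y down, z forward; pixel columns grow to the right and rows downward; lengths in m; the calibration is good to about 2 mm. A picture is of the moment at which its call begins. There is no depth.
- r.close_job(): hands the job in; it is judged then, once.
Trained networks look in the newest picture that a camera, given by its name, has taken for a name from the list of things; names that differ only in an ending like _2 or _b are one class to them, and where a whole thing is asked for, a point or a joint stands for the part that bears it (a point fixed in the world has none). Each returns a list of dicts, best first, with "score" (0 to 1); they miss things now and then, are a little off and sometimes report something else, mostly with a low value. They report only what shows in the picture. A call takes as long as a camera call. They do not tell look-alikes from the thing itself.
- r.outline_of(thing, camera): "mask" (420x560 bool, what is visible of it) and "bbox" ([centre column, centre row, width, height] in pixels, round what is visible of it).
The state is a dict: "time": time; "joint_positions": joint angles; "joint_vel": joint speeds; "joint_torque": joint torques, N m; "ee_pos": TCP position; "eef_rot": TCP orientation; "ft_force": force on the tool from outside, world axes, zero at the start; "torque": the same for the moment, N m; "width": finger opening in m; "grip_force": force on a finger pad.
Only numpy, scipy, OpenCV 4.12 (cv2) and the standard library are available. Lean on these libraries where they do the work, as an engineer would, in place of code of your own. Each camera call takes 0.05 s, during which the arm holds its last target. There are 200 camera calls.

### The job

The white bottle is mixed and the amber one is next: with the fingertips, lightly press the red stop key of the stirrer under the white bottle about half-way down, let it come up, then in the same way press the green start key of the stirrer under the amber bottle, and withdraw. Leave every other key alone, and do not shift or lift the bottles, the beaker or anything else on the bench.

Things in the scene. Friction and masses are not known exactly. Their poses are not given: they have to be found in the camera images.
- stirrer_w: the magnetic stirrer that carries the white plastic bottle: fixed white box 205 (x) x 130 (y) x 44 mm with a square white plate behind, a grey key panel in front; Origin at the centre of its underside, x from panel to rear, y left, z up; yaw within 0.25 rad. Plate 118 x 118 mm, 38 mm behind the origin, top 52 mm up. The three look alike.
- stirrer_a: the magnetic stirrer that carries the amber (brown) bottle: fixed white box 205 (x) x 130 (y) x 44 mm with a square white plate behind, a grey key panel in front; Origin at the centre of its underside, x from panel to rear, y left, z up; yaw within 0.25 rad. Plate 118 x 118 mm, 38 mm behind the origin, top 52 mm up. The three look alike.
- stirrer_b: the magnetic stirrer that carries the open clear beaker: fixed white box 205 (x) x 130 (y) x 44 mm with a square white plate behind, a grey key panel in front; Origin at the centre of its underside, x from panel to rear, y left, z up; yaw within 0.25 rad. Plate 118 x 118 mm, 38 mm behind the origin, top 52 mm up. The three look alike.
- stirrer_w_start_top (a point): centre of the top of the round green start key (28 mm across) of the stirrer with the white plastic bottle: 68 mm in front (-x) of the stirrer's origin and 33 mm to its left (+y), 55 mm above the bench when up, 11 mm above the panel. The point moves down with the key. The key beside it is 66 mm away, centre to centre.
- stirrer_w_start (a joint): travel of that green start key in m: 0 up, 0.008 fully down. It is sprung straight up (0.7 N to begin, about 5.9 N fully down), springs back when let go, and switches at 0.003.
- stirrer_w_stop_top (a point): centre of the top of the round red stop key (28 mm across) of the stirrer with the white plastic bottle: 68 mm in front (-x) of the stirrer's origin and 33 mm to its right (-y), 55 mm above the bench when up, 11 mm above the panel. The point moves down with the key. The key beside it is 66 mm away, centre to centre.
- stirrer_w_stop (a joint): travel of that red stop key in m: 0 up, 0.008 fully down. It is sprung straight up (0.7 N to begin, about 5.9 N fully down), springs back when let go, and switches at 0.003.
- stirrer_a_start_top (a point): centre of the top of the round green start key (28 mm across) of the stirrer with the amber (brown) bottle: 68 mm in front (-x) of the stirrer's origin and 33 mm to its left (+y), 55 mm above the bench when up, 11 mm above the panel. The point moves down with the key. The key beside it is 66 mm away, centre to centre.
- stirrer_a_start (a joint): travel of that green start key in m: 0 up, 0.008 fully down. It is sprung straight up (0.7 N to begin, about 5.9 N fully down), springs back when let go, and switches at 0.003.
- stirrer_a_stop_top (a point): centre of the top of the round red stop key (28 mm across) of the stirrer with the amber (brown) bottle: 68 mm in front (-x) of the stirrer's origin and 33 mm to its right (-y), 55 mm above the bench when up, 11 mm above the panel. The point moves down with the key. The key beside it is 66 mm away, centre to centre.
- stirrer_a_stop (a joint): travel of that red stop key in m: 0 up, 0.008 fully down. It is sprung straight up (0.7 N to begin, about 5.9 N fully down), springs back when let go, and switches at 0.003.
- stirrer_b_start_top (a point): centre of the top of the round green start key (28 mm across) of the stirrer with the open clear beaker: 68 mm in front (-x) of the stirrer's origin and 33 mm to its left (+y), 55 mm above the bench when up, 11 mm above the panel. The point moves down with the key. The key beside it is 66 mm away, centre to centre.
- stirrer_b_start (a joint): travel of that green start key in m: 0 up, 0.008 fully down. It is sprung straight up (0.7 N to begin, about 5.9 N fully down), springs back when let go, and switches at 0.003.
- stirrer_b_stop_top (a point): centre of the top of the round red stop key (28 mm across) of the stirrer with the open clear beaker: 68 mm in front (-x) of the stirrer's origin and 33 mm to its right (-y), 55 mm above the bench when up, 11 mm above the panel. The point moves down with the key. The key beside it is 66 mm away, centre to centre.
- stirrer_b_stop (a joint): travel of that red stop key in m: 0 up, 0.008 fully down. It is sprung straight up (0.7 N to begin, about 5.9 N fully down), springs back when let go, and switches at 0.003.
- white_bottle: white plastic reagent bottle with white cap, 47 mm across, 90 mm tall, standing loose on the plate of its stirrer (bottom 52 mm above the bench). Origin at the centre of its underside, z up.
- amber_bottle: amber (brown) reagent bottle with black cap, 53 mm across, 115 mm tall, standing loose on the plate of its stirrer. Origin at the centre of its underside, z up.
- beaker: clear open plastic beaker, 68 mm across, 76 mm tall, standing loose on the plate of its stirrer. Origin at the centre of its underside, z up.
- pliers: red-handled pliers lying flat, 53 x 161 x 14 mm, at the right; loose bystander. Origin at the centre of its underside.
- screwdriver: yellow screwdriver lying flat, 30 x 178 x 30 mm, at the right; loose bystander. Origin at the centre of its underside.
- circuit_board: green circuit board, 70 x 100 x 17 mm, at the left; loose bystander. Origin at the centre of its underside.
- marker: white and blue marker pen lying flat, 16 x 124 x 17 mm, at the front between robot and stirrers; loose bystander. Origin at the centre of its underside.
Mind the look-alikes: they are no part of the job. There is more than one size of the amber_bottle; the job needs the larger.

How it is judged:
On the way, in this order (a step that is already met when the one before it is completed fails the run):
1. the red key of the white bottle's stirrer is pressed to its switching point (3 mm) (value of joint stirrer_w_stop above 0.003 m and value of joint stirrer_a_start below 0.001 m), for 0.1 s.
2. that key is up again and the green key of the amber bottle's stirrer is pressed to its switching point (3 mm) (value of joint stirrer_a_start above 0.003 m and value of joint stirrer_w_stop below 0.001 m), for 0.1 s.
At the end, for the whole second after the job is handed in: All six keys are up again (within 1 mm); the two bottles and the beaker stand upright and still on their stirrers, within 10 mm of where they were; no other thing has moved more than 10 mm (value of joint each of stirrer_w_start, stirrer_w_stop, stirrer_a_start, stirrer_a_stop, stirrer_b_start, stirrer_b_stop below 0.001 m and distance of each of white_bottle, amber_bottle, beaker, pliers, screwdriver, circuit_board, marker from where it was at the start of the episode below 0.01 m and angle between each of white_bottle, amber_bottle, beaker's own z axis and vertical below 0.1 rad and linear speed of each of white_bottle, amber_bottle, beaker below 0.02 m/s); the robot touches nothing.
It fails at once if one of the other four keys was pushed down (value of joint any of stirrer_w_start, stirrer_a_stop, stirrer_b_start, stirrer_b_stop above 0.002 m).
It fails at once if a stirrer was pushed hard (over 18 N) by the robot (contact force between any of the fingers, the arm and stirrer_w above 18 N or contact force between any of the fingers, the arm and stirrer_a above 18 N or contact force between any of the fingers, the arm and stirrer_b above 18 N).
It fails at once if a bottle or the beaker was moved more than 10 mm, lifted or tipped ((distance of white_bottle from where it was at the start of the episode above 0.01 m or angle between white_bottle's own z axis and vertical above 0.2 rad) or (distance of amber_bottle from where it was at the start of the episode above 0.01 m or angle between amber_bottle's own z axis and vertical above 0.2 rad) or (distance of beaker from where it was at the start of the episode above 0.01 m or angle between beaker's own z axis and vertical above 0.2 rad)).
It fails at once if another thing on the bench was moved more than 10 mm (distance of any of pliers, screwdriver, circuit_board, marker from where it was at the start of the episode above 0.01 m).
It also fails if it takes over 42 s, if anything falls off the work surface, if the arm or the gripper's body presses on something with over 40 N, if the wrist force passes 120 N, or if a joint passes its speed limit or range.

## Working session

There is one attempt and no reset: what is moved stays moved. The work goes in short steps, Python scripts to look and compute and a shell command to move; the robot and the scene stay as the last step left them, time stands still between calls to the robot, and variables do not carry over. Pictures are saved under pics/ and viewed, at most 10 in all, crops included, and the job is handed in when it is done.

```bash
mkdir -p pics
python3 - <<'E'
from bench import r
import cv2
for n in ["top","scene"]:
    c=r.camera(n); cv2.imwrite(f"pics/{n}1.png",c["img"][:,:,::-1]); print(n,c["camera_matrix"],c["xyz"],c["attitude"])
s=r.read_state(); print(s["time"],s["ee_pos"],s["eef_rot"],s["width"],s["ft_force"])
E
```

```text
top [[442.71268571   0.         274.19732709]
 [  0.         442.71268571 205.73246655]
 [  0.           0.           1.        ]] [ 0.46299556 -0.01926164  1.7299094 ] [ 0.71226852 -0.70125091  0.0268567  -0.01412191]
scene [[479.37331442   0.         279.13925755]
 [  0.         479.37331442 208.23569364]
 [  0.           0.           1.        ]] [ 1.88867894 -0.63494516  1.04149975] [ 0.7321819   0.48922476 -0.25554256 -0.39908245]
0.1 [0.2619983  0.56706987 0.23285572] [ 2.14698125e-01  9.76680256e-01 -6.17190222e-04 -1.08647215e-04] 0.08697325661493485 [ 0.08087572  0.39323903 -0.06957279]
```

View pics/top1.png

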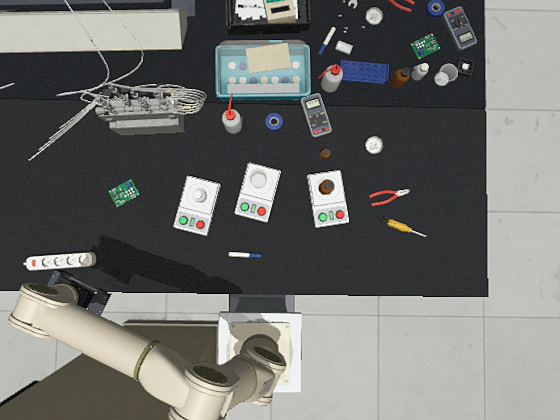

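View pics/scene1.png

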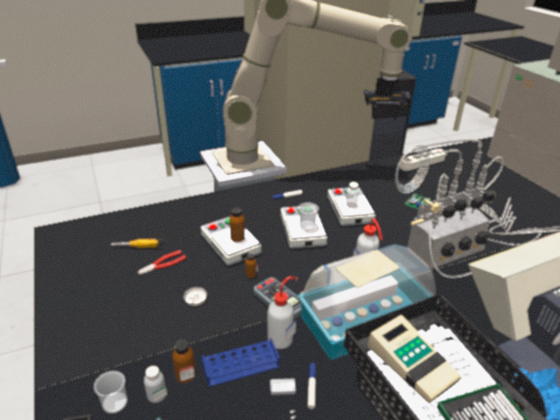

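The top picture shows the white bottle's stirrer on the left (around 197,205), the beaker's in the middle (258,193) and the amber bottle's on the right (327,200). The scene view agrees. Red keys sit to the right of green ones; the small amber bottle (325,153) is on the bench and not on a stirrer.

```bash
cat > h.py <<'E'
import numpy as np, cv2
from scipy.spatial.transform import Rotation as R
def proj(c,u,v,z):
    d=R.from_quat(c["attitude"]).apply(np.linalg.inv(c["camera_matrix"])@[u,v,1]); p=np.array(c["xyz"])
    return p+d*(z-p[2])/d[2]
def pix(c,P):
    q=R.from_quat(c["attitude"]).inv().apply(np.array(P)-c["xyz"]); q=c["camera_matrix"]@q; return q[:2]/q[2]
def blobs(c,col,lo=20):
    h=cv2.cvtColor(c["img"],cv2.COLOR_RGB2HSV).astype(int); H,S,V=h[...,0],h[...,1],h[...,2]
    m=((H>50)&(H<85) if col=="g" else (H<8)|(H>172))&(S>110)&(V>60)
    n,_,st,ce=cv2.connectedComponentsWithStats(m.astype(np.uint8))
    return [(ce[i],st[i]) for i in range(1,n) if st[i][4]>=lo]
E
python3 - <<'E'
from bench import r
from h import *
c=r.camera("top")
for col in "gr":
    for ce,st in blobs(c,col):
        if 195<ce[1]<235 and 170<ce[0]<350: print(col,ce.round(1),st,proj(c,*ce,.055).round(4))
for t in ["stirrer_w_stop_top","stirrer_a_start_top"]:
    print(t,[(o["score"],o["bbox"]) for o in r.outline_of(t,"top")][:4])
s=r.read_state();print(R.from_quat(s["eef_rot"]).as_matrix().round(3))
E
```

```text
g [244.3 206.6] [241 203   8   8  47] [0.5554 0.0643 0.055 ]
g [322.3 216.8] [319 214   8   7  44] [ 0.5213 -0.2318  0.055 ]
g [182.8 220. ] [179 217   8   7  45] [0.5012 0.2948 0.055 ]
r [261. 211.] [258 208   7   7  45] [0.5397 0.001  0.055 ]
r [339.5 214.2] [336 211   8   8  46] [ 0.5324 -0.297   0.055 ]
r [199.7 224.4] [196 221   8   8  48] [0.4855 0.2309 0.055 ]
stirrer_w_stop_top []
stirrer_a_start_top []
[[-0.908  0.419 -0.   ]
 [ 0.419  0.908 -0.001]
 [-0.    -0.001 -1.   ]]
```

```bash
python3 -m pendant '[[0,0,0,-0.1],[0,0,0,-0.1],[0,0,0,-0.1],[0,0,0,-0.1],[0,0,0,-0.033],[0,0,0,0]]' 0 10
python3 - <<'E'
from bench import r
from h import *
s=r.read_state();print(R.from_quat(s["eef_rot"]).as_matrix().round(3),s["ee_pos"])
E
```

```text
time: 0.75
ee_pos: [0.2621, 0.5673, 0.2334]
eef_rot: [-0.001, 1.0, -0.0, -0.0]
ft_force: [-0.1, -0.8, 0.4]
width: 0.0549
grip_force: 0.0
[[-1.    -0.002 -0.   ]
 [-0.002  1.    -0.   ]
 [ 0.    -0.    -1.   ]] [0.26214396 0.56728668 0.23339352]
```

```bash
python3 -m pendant '[[-0.018,-0.028,0,0],[-0.018,-0.028,0,0],[-0.018,-0.028,0,0],[-0.018,-0.028,0,0],[-0.018,-0.028,0,0],[-0.018,-0.028,0,0],[-0.018,-0.028,0,0],[-0.018,-0.028,0,0]]'; python3 -m pendant '[[-0.018,-0.028,0,0],[-0.018,-0.028,0,0],[-0.018,-0.028,0.02,0],[-0.0255,-0.028,0.02,0],[0,0,0.02,0],[0,0,0.02,0],[0,0,0,0],[0,0,0,0]]'
python3 - <<'E'
from bench import r
from h import *
c=r.camera("wrist"); cv2.imwrite("pics/w1.png",c["img"][:,:,::-1]); print(c["xyz"])
for col in "gr":
    for ce,st in blobs(c,col,300): print(col,ce.round(1),st,proj(c,*ce,.055).round(4))
s=r.read_state();print(s["time"],s["ee_pos"],s["ft_force"],s["width"])
print(pix(c,[.4855,.2309,.055]),pix(c,s["ee_pos"]+[0,0,-.011]))
E
```

```text
time: 1.42
ee_pos: [0.4068, 0.3419, 0.2337]
eef_rot: [0.001, 1.0, 0.0, 0.0]
ft_force: [1.0, 0.4, -0.3]
width: 0.0037
grip_force: 0.0
time: 2.08
ee_pos: [0.4844, 0.2321, 0.1537]
eef_rot: [0.0, 1.0, -0.0, -0.001]
ft_force: [-0.1, -0.3, 0.8]
width: 0.0008
grip_force: 0.0
[0.40344477 0.23286897 0.30687665]
g [317.4 225.7] [309 211  18  31 351] [0.4951 0.2642 0.055 ]
g [359.6 235.6] [343 220  35  32 881] [0.5033 0.2974 0.055 ]
g [ 76.4 291.1] [ 61 281  33  18 452] [0.552  0.0673 0.055 ]
r [277.6 216.3] [ 260  199   36   35 1003] [0.4873 0.2333 0.055 ]
2.1333 [0.48505098 0.23266468 0.15489501] [-0.44076256 -0.49620145  0.7924651 ] 0.0004619697240300596
[274.45473778 214.03971941] [276.71042974 266.11524235]
```

View pics/w1.png

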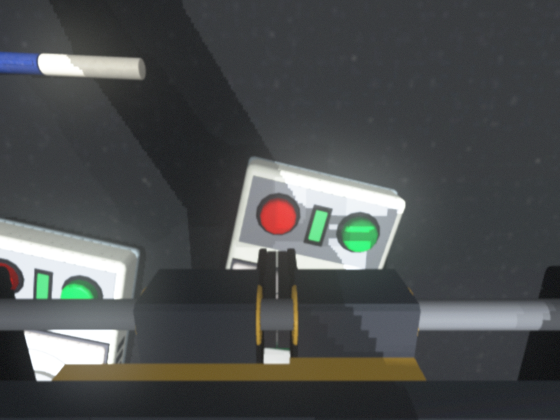

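The wrist picture has the white bottle's red key at (278,216), its green key at (360,236) and the shut fingertips at (277,265). Both measurements agree to 3 mm, so the tool is over the red key.

```bash
python3 -m pendant '[[0,0,0.02,0],[0,0,0.02,0],[0,0,0.02,0],[-0.001,0,0.02,0],[0,0,0,0],[0,0,0,0]]'
```

```text
time: 2.63
ee_pos: [0.4861, 0.2327, 0.075]
eef_rot: [-0.0, 1.0, 0.0, 0.0]
ft_force: [-0.4, 0.7, 0.5]
width: 0.0002
grip_force: 0.0
```

```bash
python3 -m pendant '[[0,0,0.004,0],[0,0,0.004,0],[0,0,0.002,0],[0,0,0,0],[0,0,0,0]]'
```

```text
time: 3.05
ee_pos: [0.4865, 0.2326, 0.0647]
eef_rot: [-0.0, 1.0, 0.0, 0.001]
ft_force: [0.4, 1.4, 2.0]
width: 0.0006
grip_force: 0.8
```

```bash
python3 -m pendant '[[0,0,0.0015,0],[0,0,0.0015,0],[0,0,0,0],[0,0,0,0],[0,0,0,0]]'
```

```text
time: 3.47
ee_pos: [0.4864, 0.2325, 0.0615]
eef_rot: [-0.0, 1.0, 0.0, 0.0]
ft_force: [1.7, 1.9, 3.8]
width: 0.0004
grip_force: 1.9
```

```bash
python3 -m pendant '[[0,0,0,0],[0,0,0,0],[0,0,0,0]]'; python3 -m pendant '[[0,0,-0.004,0],[0,0,-0.008,0],[0,0,-0.03,0],[0,0,-0.03,0],[0,0,-0.04,0],[0,0,-0.02,0],[0,0,0,0],[0,0,0,0]]'
```

```text
time: 3.72
ee_pos: [0.4862, 0.2323, 0.0612]
eef_rot: [-0.0, 1.0, 0.0, 0.0]
ft_force: [3.3, 2.7, 3.5]
width: 0.0004
grip_force: 1.9
time: 4.38
ee_pos: [0.486, 0.232, 0.1942]
eef_rot: [0.0, 1.0, 0.0, 0.0]
ft_force: [0.1, -0.4, -0.6]
width: 0.0006
grip_force: 0.0
```

```bash
python3 -m pendant '[[0,-0.029,0,0],[0,-0.029,0,0],[0,-0.029,0,0],[0,-0.029,0,0],[0,-0.029,0,0],[0,-0.029,0,0],[0,-0.029,0,0],[0,-0.029,0,0]]'; python3 -m pendant '[[-0.009,-0.029,0,0],[-0.009,-0.029,0,0],[-0.009,-0.029,0,0],[-0.009,-0.029,0,0],[0,-0.029,0,0],[0,-0.029,0,0],[0,-0.029,0,0],[0,-0.029,0,0]]';  python3 -m pendant '[[0,0,0.02,0],[0,0,0.02,0],[0,0,0,0],[0,0,0,0],[0,0,0,0]]'
python3 - <<'E'
from bench import r
from h import *
c=r.camera("wrist"); cv2.imwrite("pics/w2.png",c["img"][:,:,::-1])
for col in "gr":
    for ce,st in blobs(c,col,300): print(col,ce.round(1),st,proj(c,*ce,.055).round(4))
s=r.read_state();print(s["time"],s["ee_pos"],s["ft_force"],s["width"])
print(pix(c,[.5213,-.2318,.055]))
E
```

```text
time: 5.05
ee_pos: [0.4845, -0.0014, 0.1916]
eef_rot: [-0.0, 1.0, -0.0, -0.002]
ft_force: [-0.1, -0.2, 1.1]
width: 0.0005
grip_force: 0.0
time: 5.72
ee_pos: [0.5206, -0.2329, 0.1914]
eef_rot: [-0.0, 1.0, 0.0, -0.002]
ft_force: [0.4, -0.2, 0.1]
width: 0.0004
grip_force: 0.0
time: 6.13
ee_pos: [0.5219, -0.2315, 0.1533]
eef_rot: [-0.0, 1.0, 0.0, -0.0]
ft_force: [-0.1, -0.0, -0.0]
width: 0.0004
grip_force: 0.0
g [275.8 214.6] [259 198  35  34 942] [ 0.5234 -0.2316  0.055 ]
g [235.2 221.7] [227 207  17  30 338] [ 0.5292 -0.2629  0.055 ]
r [192.1 228.1] [175 211  36  35 943] [ 0.5344 -0.2965  0.055 ]
r [ 37.2 259.7] [   0  248   73   27 1003] [ 0.5611 -0.4221  0.055 ]
r [ 58.6 291.1] [ 15 278  73  22 726] [ 0.5895 -0.4104  0.055 ]
6.1833 [ 0.52235715 -0.23159163  0.15384093] [ 0.60965898 -0.53612147  0.76666211] 0.0007738353972289348
[275.51296041 211.9815149 ]
```

View pics/w2.png

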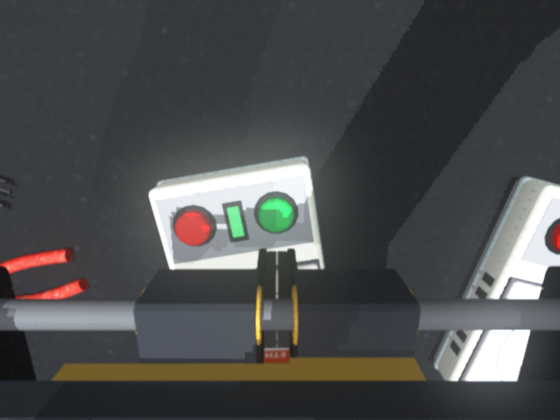

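The green key of the amber bottle's stirrer is at (276,215) and its red key at (192,228). The fingers are over the green key, within 2 mm.

```bash
python3 -m pendant '[[0,0,0.02,0],[0,0,0.02,0],[0,0,0.02,0],[0,0,0.018,0],[0,0,0,0],[0,0,0,0]]'
```

```text
time: 6.68
ee_pos: [0.5221, -0.2316, 0.0755]
eef_rot: [-0.0, 1.0, 0.0, -0.0]
ft_force: [0.1, -1.4, 0.5]
width: 0.0002
grip_force: 0.0
```

```bash
python3 -m pendant '[[0,0,0.004,0],[0,0,0.004,0],[0,0,0.002,0],[0,0,0,0],[0,0,0,0]]'
```

```text
time: 7.1
ee_pos: [0.5225, -0.2318, 0.0655]
eef_rot: [-0.0, 1.0, 0.0, 0.0]
ft_force: [0.2, -0.0, 0.6]
width: 0.0006
grip_force: 0.6
```

```bash
python3 -m pendant '[[0,0,0.002,0],[0,0,0.002,0],[0,0,0,0],[0,0,0,0],[0,0,0,0],[0,0,0,0]]'
```

```text
time: 7.6
ee_pos: [0.5225, -0.2318, 0.0613]
eef_rot: [-0.0, 1.0, -0.0, 0.0]
ft_force: [1.9, -0.4, 4.3]
width: 0.0006
grip_force: 1.9
```

```bash
python3 -m pendant '[[0,0,0,0],[0,0,0,0]]'; python3 -m pendant '[[0,0,-0.004,0],[0,0,-0.008,0],[0,0,-0.03,0],[0,0,-0.03,0],[0,0,-0.04,0],[0,0,-0.03,0],[0,0,0,0],[0,0,0,0]]';python3 -m pendant '[[0.02,0,0,0],[0.02,0,0,0],[0.02,0,0,0],[0,0,0,0],[0,0,0,0],[0,0,0,0]]'
python3 - <<'E'
from bench import r
import cv2
c=r.camera("scene"); cv2.imwrite("pics/s2.png",c["img"][:,:,::-1])
E
```

```text
time: 7.77
ee_pos: [0.5225, -0.2318, 0.0613]
eef_rot: [-0.0, 1.0, -0.0, 0.0]
ft_force: [2.3, 0.6, 4.3]
width: 0.0007
grip_force: 1.9
time: 8.43
ee_pos: [0.5222, -0.2322, 0.2049]
eef_rot: [0.0, 1.0, -0.0, 0.001]
ft_force: [-0.2, -0.3, -0.2]
width: 0.0003
grip_force: 0.0
time: 8.93
ee_pos: [0.4621, -0.2314, 0.2025]
eef_rot: [-0.0, 1.0, 0.0, -0.001]
ft_force: [0.4, 0.5, -0.3]
width: 0.0006
grip_force: 0.0
```

View pics/s2.png

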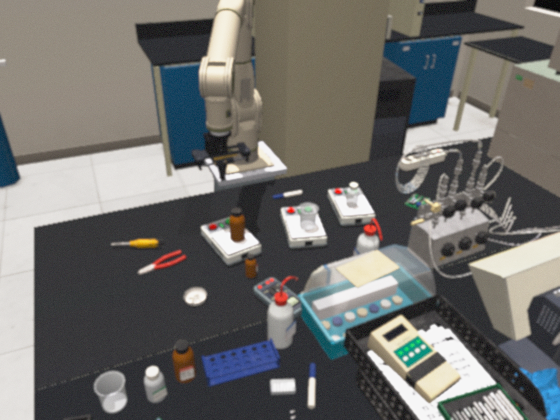

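The scene is unchanged: the bottles at (353,195) and (237,225), and the beaker at (308,215), stand where they were. The arm is clear.

```bash
python3 -c "
from bench import r
print(r.close_job())"
```

```text
the job is handed in; nothing more can be done
None
```

I pressed the white bottle's red stop key and then the amber bottle's green start key about half-way (roughly 4–5 mm, about 4 N each), withdrew with nothing visibly moved in the last picture, and handed the job in at about 9 s; no verdict came back.

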